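# Close the spark-trap pot with its keyed lid

## Robot

A 6-joint arm with a two-finger parallel gripper is mounted at the origin on the work surface. World frame = base frame: x ahead of the robot, y to its left, z up, the work surface at z = 0. Lengths are in m, angles in rad, forces in N, time in s.
With the tool pointing down it reaches from about 0.325 to 0.775 m from the base axis. Payload 5.5 kg.
Tool frame: the origin (TCP) lies midway between the tips of the shut fingers; the grasp point (between the pads) lies 19 mm behind it; z points along the fingers, y is the line along which they close (so a half turn about z gives the same grasp; the last joint's range is limited). The gripper opens to 85 mm and grips with 20 to 120 N. Pads are 22 mm wide; open, the fingers measure 114 mm over their backs; the gripper's body (76 mm by 85 mm) begins 54 mm behind the grasp point. The pads swing forward as they close: fully open they stand 13 mm farther back than shut.
Start: joints at [1.122, 0.091, 1.231, -0, 1.82, -0.057], TCP at [0.229, 0.555, 0.198] pointing down, gripper open.
Joint ranges: [-2.87, 2.87], [-0.86, 2.18], [0.17, 2.46], [-1.51, 4.65], [0.06, 2.69], [-2.65, 2.65]. Speed limits (rad/s): [2.57, 2.57, 3.01, 3.14, 3.14, 3.14].

## Interface

Orientations are given as a rotation vector (axis times angle).
In Python, from cell import observe, grab_frame, hand_in, outline_of gives the robot as it stands.
- The arm moves only by the tool apply_moves, never from a script. Its argument "plan" is a list of rows, each a list of 5 numbers: the closure, from 0 (fully open) to 1 (shut), then the shift along the world's x, y, z in m, then the turn about the world's z in degrees. A call has 1 to 5 rows; each row is the pose to reach, as a shift and turn from the pose commanded when the call began; what a row does not reach only later rows make up. A row lasts 1/12 s, in which the tool goes at most 41.7 mm and 7.16 degrees, less where a joint would pass 70% of its speed; a pose out of reach is approached as far as the arm can. A call with a gripper value outside its range is refused whole. The fingers move at their own pace and stop on an object; "force" is the grip in N (left out, the last holds). Time passes only in rows, so rows that repeat a pose let the fingers close. It gives the time, the measured TCP pose, the force, the opening and the grip force at its end, in the units of the state.
- observe(): the state, without advancing time (a new reading comes with each control period).
- grab_frame(name): name is "scene" or "top" or "wrist"; returns a dict with "frame" (480x640x3 uint8, red, green, blue), "camera_matrix" (3x3 intrinsics, pixels), "k1" (the pictures are not rectified: a ray, as slopes to the right and down, at radius r is drawn at 1 + k1 r^2 times it, then the intrinsics apply), "extrinsics" (4x4, takes a point from camera to world coordinates). Camera axes: x right, y down, z forward; pixel columns grow to the right and rows downward; lengths in m; the calibration is good to about 2 mm. A picture is of the moment at which its call begins. There is no depth.
- hand_in(): hands the job in; it is judged then, once.
Trained networks look in a picture, given as the dict that the camera call returned (one of the last four; its "shot" number tells which), for a name from the list of things; names that differ only in an ending like _2 or _b are one class to them, and where a whole thing is asked for, a point or a joint stands for the part that bears it (a point fixed in the world has none). Each returns a list of dicts, best first, with "conf" (0 to 1); they miss things now and then, are a little off and sometimes report something else, mostly with a low value. They report only what shows in the picture. A call takes as long as a camera call. They do not tell look-alikes from the thing itself.
- outline_of(picture, query): "pixels" (480x640 bool, what is visible of it) and "box" ([left, top, width, height] in pixels, round what is visible of it).
The state is a dict: "time": time; "joints": joint angles; "qvel": joint speeds; "tau": joint torques, N m; "eef_pos": TCP position; "ee_rot": TCP orientation; "wrist_force": force on the tool from outside, world axes, zero at the start; "moment": the same for the moment, N m; "opening": finger opening in m; "grasp_force": force on a finger pad.
Only numpy, scipy, OpenCV 4.12 (cv2) and the standard library are available. Lean on these libraries where they do the work, as an engineer would, in place of code of your own. Each camera call takes 0.05 s, during which the arm holds its last target. There are 200 camera calls.

## Task

Lift the lid by its handle off the pile of pipe rings and set it on the grey spark-trap pot with its key resting on the rim, well to one side of the notch (30 to 60 degrees round from it). Then, keeping the lid down on the rim, turn it until the key comes to the notch and drops in, seat the lid fully home and flush on the rim, and let go. Leave the pipe rings and the other things on the bench where they are.

Things in the scene. Friction and masses are not known exactly. Their poses are not given: they have to be found in the camera images.
- pot: Grey steel spark-trap pot, round, open-topped, fixed to the bench: 90 mm high, outer diameter 120, mouth diameter 100 (rim 10 wide), foot flange diameter 156. Origin: centre of its underside; z up; x points from its axis to the one notch in its rim. A pipe stub (collar diameter 54, centre 36 up) sticks out on the -x side to 98 mm. Pot and pile may stand left or right.
- pot_mouth (a point): Centre of the pot's mouth: on its axis, level with the rim's top, 90 mm above the bench. Axes as pot.
- pot_notch (a point): Middle of the notch, level with the rim's top, 55 mm from pot_mouth along the pot's x. The notch is cut through the rim, 17 mm wide along it and 12 mm deep. Outside below it a square boss, 26 mm wide, from 30 to 70 mm above the bench, sticks out to 78 mm from the axis and shows the notch's place when the lid covers it. Axes as pot.
- lid: Aluminium lid, 0.25 to 0.5 kg: disc of diameter 140, 6 mm thick, dark steel bar handle on top. Origin: centre of the disc's underside; z up; x points to the key. Under the disc a round plug of diameter 94, 18 mm deep, chamfered, centres it in the pot's mouth with 3 mm play all round. At first it lies flat on the pile, its underside 60 mm above the bench, plug and key hanging free inside the ring.
- lid_grip (a point): Centre of the lid's bar handle, to be grasped here: 37 mm above the disc's underside, on the lid's axis. The bar runs along the lid's x: 84 mm long, 16 mm wide (across y), 14 mm high, with a 24 mm gap under it to the disc; two small posts carry it 36 mm either side of the centre. Axes as lid.
- lid_under (a point): Centre of the underside of the lid's disc. With the key on the rim it is held up to 9 mm above the rim (the lid may lean); with the key in the notch the disc lies flat on the rim. Axes as lid.
- lid_key (a point): Point of the disc's underside above the key, 55 mm from the lid's axis along its x; meets pot_notch when home. The key is a tooth under the disc, 12 mm wide, 9 mm deep, reaching 59.5 mm from the axis. A flat tab, 18 mm wide, sticking out of the disc's edge to 84 mm from the axis, shows the key's direction from above. Axes as lid.
- ring_low: Lower of two sawn rings of steel pipe stacked on each other: outer diameter 160, inner 132, height 30, 1.5 kg, loose. Origin: centre of its underside. Leave where it is.
- ring_top: Upper of the two pipe rings: outer diameter 148, inner 128, height 30, 1 kg, loose; the lid lies on it. Origin: centre of its underside. Leave where it is.
- hammer_grip (a point): Handle of a hammer, 200 mm long, lying on the bench. Leave alone.
- brush_grip (a point): Handle of a brush, 200 mm long, lying on the bench. Leave alone.
- tin: Closed steel tin, diameter 72, 120 high, standing on the bench. Origin: centre of its underside. Leave alone.
- angle: Steel angle piece, 100 by 40 mm foot, 80 high, standing on the bench. Origin: centre of its underside. Leave alone.
There are look-alikes about, which are no part of the job. Leave any red look-alike of the ring_top alone. Leave any green look-alike of the lid alone.

How it is judged:
By the outcome, as a careful person would: the job done as asked, in the order asked, and still so for the second after the job is handed in, with the robot touching nothing.
It also fails if it takes over 48 s, if anything falls off the work surface, if the arm or the gripper's body presses on something with over 40 N, if the wrist force passes 120 N, or if a joint passes its speed limit or range.

## Working session

There is one attempt and no reset: what is moved stays moved. The work goes in short steps, Python scripts to look and compute and a tool call to move; the robot and the scene stay as the last step left them, time stands still between calls to the robot, and variables do not carry over. Pictures are saved under pics/ and viewed, at most 10 in all, crops included, and the job is handed in when it is done.

Besides the shell and the picture viewer there is one more tool, called after "Request:" by a JSON object that holds its "op" and its "data". apply_moves: Moves the arm, as the interface text tells. Its arguments: {"type":"object","properties":{"plan":{"type":"array","items":{"type":"array","items":{"type":"number"}}},"force":{"type":"number"}},"required":["plan"]}

```bash
mkdir -p pics; ls; cat > h.py <<'E'
import numpy as np, cv2, pickle
from cell import observe, grab_frame, hand_in, outline_of
def ray(p,uv):
    K=np.array(p["camera_matrix"]);k=p["k1"]
    d=np.array([(uv[0]-K[0,2])/K[0,0],(uv[1]-K[1,2])/K[1,1]])
    s=d.copy()
    for _ in range(20): s=d/(1+k*(s@s))
    E=np.array(p["extrinsics"]);return E[:3,3],E[:3,:3]@np.array([s[0],s[1],1])
def at_z(p,uv,z):
    o,d=ray(p,uv);return o+d*(z-o[2])/d[2]
def proj(p,X):
    E=np.array(p["extrinsics"]);K=np.array(p["camera_matrix"])
    c=E[:3,:3].T@(np.array(X,float)-E[:3,3]);s=c[:2]/c[2];s=s*(1+p["k1"]*(s@s))
    return np.array([K[0,0]*s[0]+K[0,2],K[1,1]*s[1]+K[1,2]])
def save(p,n): cv2.imwrite("pics/"+n,p["frame"][:,:,::-1])
E
python3 - <<'E'
from h import *
for n in["top","scene"]:
    p=grab_frame(n);save(p,n+".png");E=np.array(p["extrinsics"]);print(n,E[:3,3].round(3),p["k1"])
    for q in["pot","lid","ring_top","tin","angle"]:
        print(q,[(round(r["conf"],2),r["box"],r["pixels"].sum()) for r in outline_of(p,q)])
print(observe())
E
```

```text
pics
top [ 0.375 -0.007  1.254] -0.09809338713549992
pot []
lid [(0.86, [400.7, 314.4, 56.1, 60.1], np.int64(2690)), (0.82, [327.1, 256.6, 57.3, 62.8], np.int64(2807))]
ring_top [(0.97, [380.6, 183.5, 64.3, 61.8], np.int64(966)), (0.79, [325.9, 257.6, 42.6, 62.7], np.int64(197))]
tin [(0.96, [99.7, 214.0, 43.8, 36.4], np.int64(1208))]
angle [(0.57, [454.3, 236.6, 32.1, 42.3], np.int64(744))]
scene [0.836 0.434 0.97 ] -0.11509561621877226
pot [(0.76, [360.9, 250.4, 87.6, 81.0], np.int64(4798))]
lid [(0.68, [302.2, 103.0, 60.3, 44.2], np.int64(1709)), (0.55, [298.0, 159.3, 64.0, 49.7], np.int64(2472))]
ring_top [(0.85, [197.4, 155.8, 65.4, 55.7], np.int64(1483)), (0.77, [303.9, 192.9, 60.2, 25.5], np.int64(473)), (0.4, [300.3, 159.6, 58.0, 50.6], np.int64(2460))]
tin [(0.63, [406.8, 405.3, 49.6, 54.1], np.int64(1866))]
angle [(0.75, [225.6, 104.5, 40.7, 44.1], np.int64(689))]
{'time': 0.6, 'joints': array([ 1.12231168e+00,  9.10617877e-02,  1.23070198e+00, -5.77225463e-06,
        1.81978791e+00, -5.66830340e-02]), 'qvel': array([ 0.00089114, -0.00044817, -0.00039376,  0.00019893,  0.00084679,
       -0.00012818]), 'tau': array([-1.03907834e-03, -4.58133137e+01, -4.17861199e+01, -7.44974113e-05,
        4.91532810e-04,  2.99509929e-05]), 'eef_pos': array([0.22911344, 0.5545501 , 0.19789699]), 'ee_rot': array([6.11510751e-01, 3.08148676e+00, 6.01186360e-05]), 'wrist_force': array([0.74774346, 0.19232596, 0.1362695 ]), 'moment': array([-0.01867491,  0.0180845 , -0.03605039]), 'grasp_force': 0.0, 'opening': 0.08558307897128063}
```

View pics/top.png

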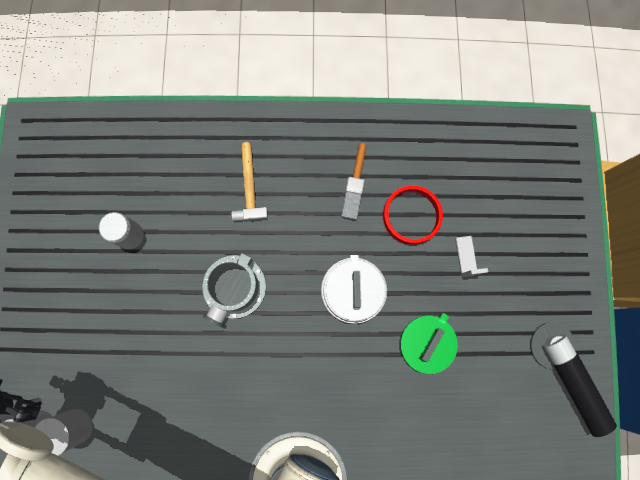

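View pics/scene.png

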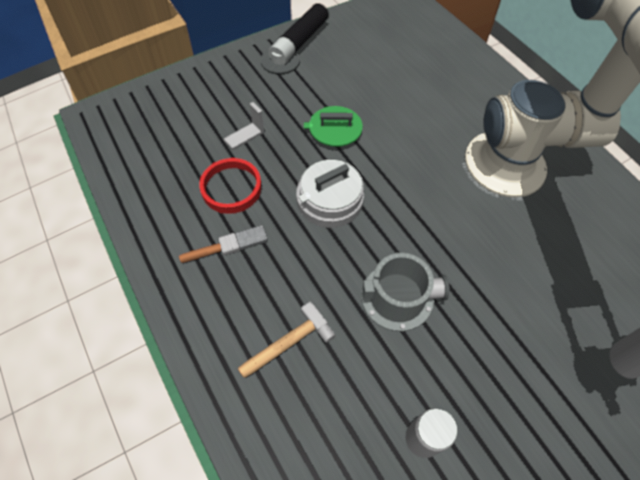

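```bash
python3 - <<'E'
from h import *
from scipy.optimize import least_squares
p=grab_frame("top");f=p["frame"]
c=cv2.resize(f[240:380,195:470],None,fx=2.9,fy=2.9,interpolation=cv2.INTER_CUBIC)
cv2.imwrite("pics/crop.png",c[:,:,::-1])
for r in outline_of(p,"lid"):
    m=r["pixels"];ys,xs=np.nonzero(m);col=f[m].mean(0)
    print("lid",r["conf"],r["box"],col.round())
    cs,_=cv2.findContours(m.astype(np.uint8),0,1);ct=max(cs,key=len)[:,0]
    W=np.array([at_z(p,q,0.066)[:2] for q in ct])
    s=least_squares(lambda a:np.hypot(*(W-a).T)-0.07,W.mean(0),loss="soft_l1",f_scale=0.002).x
    print("centre",s.round(4))
    d=m&(f.max(2)<110); d=cv2.erode(d.astype(np.uint8),np.ones((2,2)))
    P=np.argwhere(d)[:,::-1]+0.0
    Wd=np.array([at_z(p,q,0.104)[:2] for q in P]);mu=Wd.mean(0);w,v=np.linalg.eigh(np.cov(Wd.T))
    print("bar",len(P),mu.round(4),np.degrees(np.arctan2(v[1,1],v[0,1])),np.sqrt(w*12))
for uv in[(234,284),(244,260),(216,316),(354,257)]: print(uv,at_z(p,uv,.09).round(3))
E
```

```text
lid 0.84 [327.8, 256.1, 55.9, 61.8] [234. 236. 235.]
centre [ 0.4543 -0.1314]
bar 7 [ 0.4312 -0.1243] 179.64704578789178 [1.45581310e-06 3.76478012e-02]
lid 0.78 [399.4, 314.6, 59.4, 59.6] [ 49. 195.  88.]
centre [ 0.3294 -0.3038]
bar 61 [ 0.3257 -0.2922] 149.87086445341626 [0.00617896 0.08301259]
lid 0.61 [202.1, 255.6, 62.6, 68.3] [135. 142. 140.]
centre [0.4585 0.1549]
bar 565 [0.4563 0.158 ] -150.4987749227765 [0.12062422 0.1458954 ]
(234, 284) [0.464 0.149 0.09 ]
(244, 260) [0.519 0.128 0.09 ]
(216, 316) [0.391 0.188 0.09 ]
(354, 257) [ 0.528 -0.126  0.09 ]
```

View pics/crop.png

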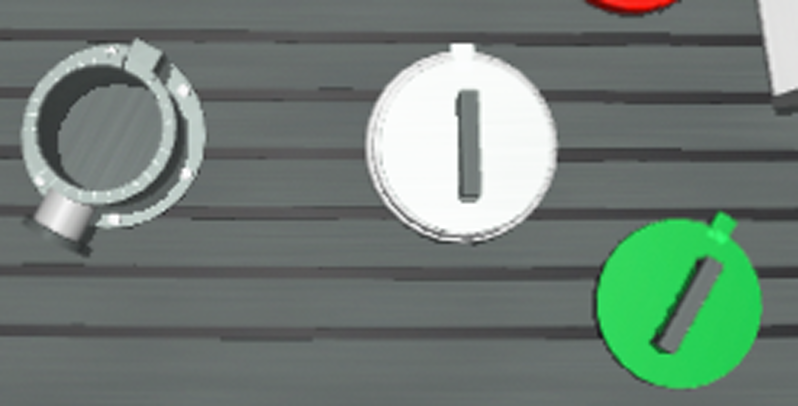

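The silver lid at top-picture px (356,290), with its tab up at (354,257), is on the pile and fits "aluminium". The green one at (429,344) is the look-alike to leave alone, as is the red ring at (413,214). The grey pot is at (230,283), with its notch/boss at (245,260) and its stub at (216,316). I'll look over the pot on the way.

Request:
{"op": "apply_moves", "data": {"plan": [[0, 0.02, -0.035, 0.01, 6], [0, 0.04, -0.07, 0.02, 12], [0, 0.06, -0.105, 0.03, 18], [0, 0.08, -0.14, 0.04, 24], [0, 0.1, -0.175, 0.05, 24.5]]}}

```text
time: 1.12
eef_pos: [0.3295, 0.3779, 0.2484]
ee_rot: [-0.066, 3.141, 0.0]
wrist_force: [0.9, 0.2, 1.0]
opening: 0.0851
grasp_force: 0.0
```

Request:
{"op": "apply_moves", "data": {"plan": [[0, 0.02, -0.037, 0, 0], [0, 0.04, -0.074, 0, 0], [0, 0.06, -0.111, 0, 0], [0, 0.08, -0.148, 0, 0], [0, 0.1, -0.185, 0, 0]]}}

```text
time: 1.53
eef_pos: [0.4287, 0.1944, 0.2483]
ee_rot: [-0.057, 3.14, 0.001]
wrist_force: [0.9, 0.8, -0.3]
opening: 0.0854
grasp_force: 0.0
```

Request:
{"op": "apply_moves", "data": {"plan": [[0, 0, -0.03, 0, 0], [0, 0, -0.04, 0, 0], [0, 0, -0.04, 0, 0]]}}

```text
time: 1.78
eef_pos: [0.4285, 0.1543, 0.2483]
ee_rot: [-0.05, 3.14, -0.0]
wrist_force: [0.5, 0.9, 0.7]
opening: 0.0853
grasp_force: 0.0
```

```bash
python3 - <<'E'
from h import *
p=grab_frame("wrist");save(p,"w1.png");pickle.dump(p,open("w1.pkl","wb"));print(np.array(p["extrinsics"]).round(3),p["k1"])
for q in["pot","lid"]:
    print(q,[(round(r["conf"],2),r["box"]) for r in outline_of(p,q)])
s=observe();print(s["time"],s["eef_pos"],s["ee_rot"],s["joints"])
E
```

```text
[[-0.032  0.953  0.3    0.351]
 [ 0.999  0.031  0.01   0.152]
 [ 0.     0.3   -0.954  0.425]
 [ 0.     0.     0.     1.   ]] -0.04136408478019064
pot [(0.74, [262.0, 144.3, 122.1, 156.2])]
lid [(0.96, [0.0, 153.5, 118.1, 138.7])]
1.9333 [0.4280091  0.15724652 0.24804376] [-5.74855874e-02  3.14072540e+00  1.16753261e-03] [ 2.76929435e-01 -2.77914909e-01  1.48766288e+00  6.74804730e-04
  1.93132484e+00 -1.33023116e+00]
```

View pics/w1.png

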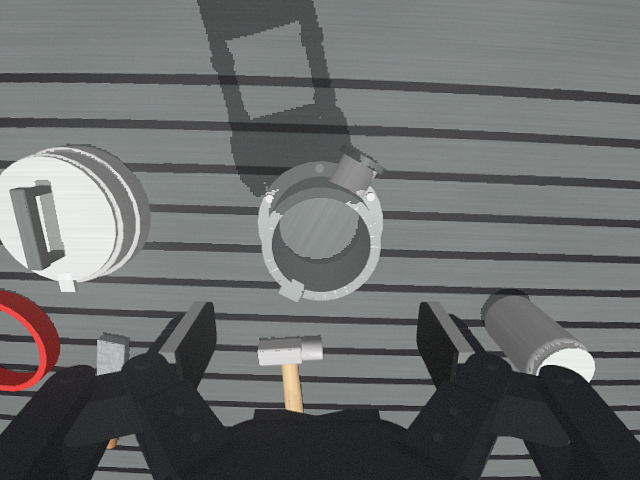

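```bash
cat >> h.py <<'E'
from scipy.optimize import minimize
def ringfit(p,x0,z,bands,phi=np.radians(np.arange(0,360,3))):
    g=cv2.GaussianBlur(cv2.cvtColor(p["frame"],cv2.COLOR_RGB2GRAY),(3,3),0).astype(np.float32)
    def samp(c,r,zz=z):
        uv=np.array([proj(p,[c[0]+r*np.cos(a),c[1]+r*np.sin(a),zz]) for a in phi],np.float32)
        return cv2.remap(g,uv[:,:1],uv[:,1:],cv2.INTER_LINEAR).ravel()
    cost=lambda c:-sum(w*np.mean(samp(c,r)) for r,w in bands)
    best=min(((cost((x0[0]+i,x0[1]+j)),x0[0]+i,x0[1]+j) for i in np.arange(-.016,.017,.002) for j in np.arange(-.016,.017,.002)))
    r=minimize(cost,best[1:],method="Nelder-Mead",options=dict(initial_simplex=np.array(best[1:])+np.array([[0,0],[.002,0],[0,.002]])))
    return r.x,r.fun,samp
E
python3 - <<'E'
from h import *
w=pickle.load(open("w1.pkl","rb"))
t=grab_frame("top")
for n,p in(("w",w),("t",t)):
    c,f,s=ringfit(p,(.46,.153),.09,[(.053,1),(.055,1),(.057,1),(.047,-1.5),(.063,-1.5)])
    print(n,c.round(4),f)
    v=s(c,.055);print(" ".join(f"{int(a)}:{int(x)}" for a,x in zip(range(0,360,3),v)))
    v=s(c,.07,.07);print("boss"," ".join(f"{int(a)}:{int(x)}" for a,x in zip(range(-0,360,3),v) if a>300 or a<15))
    print(proj(p,[c[0],c[1],.09]))
    # bosses/stub clicks
for uv in[(291,290)]: print("boss",at_z(w,uv,.07).round(3))
print("stub",at_z(w,(362,160),.05).round(3))
print("tab",at_z(w,(68,283),.066).round(3),"bar",at_z(w,(27,187),.104).round(3),at_z(w,(43,268),.104).round(3))
print("bar top", at_z(t,(356.5,271.5),.104).round(4),at_z(t,(356.8,308.5),.104).round(4))
E
```

```text
w [0.4651 0.1602] -156.87779235839844
0:186 3:186 6:198 9:188 12:187 15:187 18:192 21:187 24:187 27:186 30:193 33:198 36:187 39:188 42:188 45:190 48:188 51:188 54:189 57:194 60:188 63:188 66:188 69:189 72:189 75:189 78:190 81:191 84:190 87:191 90:190 93:202 96:191 99:192 102:192 105:205 108:193 111:193 114:193 117:206 120:194 123:194 126:195 129:197 132:196 135:197 138:196 141:215 144:198 147:175 150:147 153:149 156:117 159:118 162:117 165:118 168:118 171:118 174:117 177:118 180:117 183:118 186:117 189:117 192:118 195:117 198:116 201:117 204:116 207:116 210:117 213:117 216:118 219:118 222:118 225:118 228:117 231:174 234:193 237:195 240:192 243:192 246:191 249:202 252:190 255:190 258:190 261:191 264:190 267:190 270:189 273:190 276:189 279:188 282:188 285:198 288:192 291:187 294:187 297:190 300:194 303:187 306:187 309:187 312:174 315:186 318:187 321:186 324:188 327:186 330:188 333:188 336:188 339:186 342:156 345:187 348:187 351:187 354:182 357:187
boss 0:148 3:147 6:152 9:149 12:146 303:130 306:133 309:134 312:121 315:72 318:71 321:91 324:182 327:186 330:186 333:187 336:185 339:185 342
[... 688 characters left out ...]
 246:96 249:129 252:156 255:166 258:175 261:182 264:186 267:183 270:185 273:191 276:194 279:189 282:186 285:187 288:190 291:189 294:184 297:186 300:187 303:184 306:184 309:181 312:174 315:176 318:183 321:186 324:187 327:187 330:188 333:188 336:187 339:167 342:142 345:165 348:184 351:184 354:180 357:182
boss 0:102 3:97 6:93 9:96 12:100 303:196 306:190 309:175 312:130 315:94 318:75 321:73 324:140 327:182 330:185 333:184 336:183 339:182 342:170 345:138 348:131 351:130 354:125 357:115
[229.18376874 283.55427606]
boss [0.523 0.13  0.07 ]
stub [0.38  0.202 0.05 ]
tab [ 0.526 -0.127  0.066] bar [ 0.409 -0.12   0.104] [ 0.491 -0.121  0.104]
bar top [ 0.493  -0.1304  0.104 ] [ 0.4092 -0.1305  0.104 ]
```

Request:
{"op": "apply_moves", "data": {"plan": [[0, 0, -0.04, 0, 0], [0, 0, -0.08, 0, 0], [0, 0, -0.12, 0, 0], [0, 0, -0.16, 0, 0], [0, 0, -0.2, 0, 0]]}}

```text
time: 2.4
eef_pos: [0.4282, -0.0438, 0.248]
ee_rot: [-0.062, 3.14, 0.0]
wrist_force: [1.5, -0.0, 0.7]
opening: 0.0853
grasp_force: 0.0
```

Request:
{"op": "apply_moves", "data": {"plan": [[0, 0, -0.04, 0, 0], [0, 0, -0.08, 0, 0], [0, 0, -0.085, 0, 0], [0, 0, -0.085, 0, 0]]}}

```text
time: 2.73
eef_pos: [0.4283, -0.1296, 0.2473]
ee_rot: [0.053, -3.14, -0.001]
wrist_force: [0.4, 0.5, 0.2]
opening: 0.0856
grasp_force: 0.0
```

```bash
python3 - <<'E'
from h import *
p=grab_frame("wrist");save(p,"w2.png");pickle.dump(p,open("w2.pkl","wb"));f=p["frame"]
for r in outline_of(p,"lid"):
    m=r["pixels"];print("lid",r["conf"],r["box"],f[m].mean(0).round())
    if r["conf"]<.4: continue
    cs,_=cv2.findContours(m.astype(np.uint8),0,1);ct=max(cs,key=len)[:,0]
    W=np.array([at_z(p,q,0.066)[:2] for q in ct])
    s=least_squares(lambda a:np.hypot(*(W-a).T)-0.07,W.mean(0),loss="soft_l1",f_scale=0.002).x if 0 else None
    c,fu,sm=ringfit(p,(.452,-.131),.066,[(.066,1),(.068,1),(.072,-1)]);print(c,fu,sm(c,.079).astype(int)[[*range(-8,9)]])
s=observe();print(s["time"],s["eef_pos"],s["ee_rot"])
E
```

```text
lid 0.97 [243.7, 158.0, 138.4, 141.4] [199. 202. 199.]
[ 0.45439098 -0.13051002] -256.8941650390625 [133 131 132 132 133 133 175 230 230 230 227 131 133 133 132 133 132]
lid 0.77 [82.6, 31.0, 133.8, 138.3] [ 92. 173. 109.]
[ 0.45439098 -0.13051002] -256.8941650390625 [133 131 132 132 133 133 175 230 230 230 227 131 133 133 132 133 132]
2.8333 [ 0.42857103 -0.12742187  0.24779995] [ 5.82682690e-02 -3.14087210e+00 -1.32204604e-03]
```

View pics/w2.png

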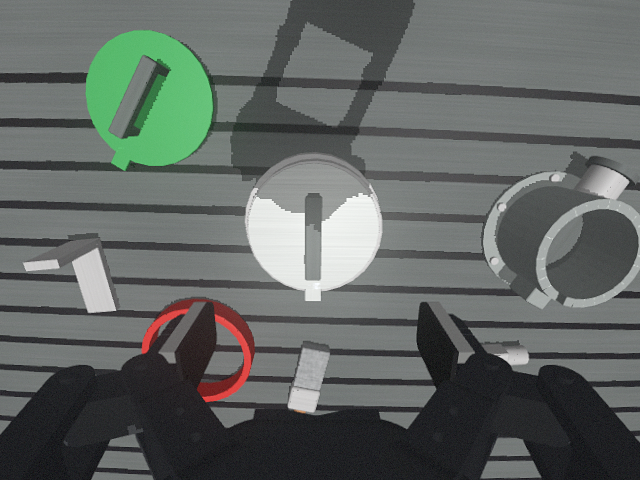

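Wrist picture: the silver lid is centred at px (314,225) with its tab at (313,292) and the bar from (314,197) to (313,280). The green one at (150,97) stays. Lid centre measures (0.454,-0.1305), yaw about 0.7°.

Request:
{"op": "apply_moves", "data": {"plan": [[0, 0.025, 0, -0.03, -1.4], [0, 0.025, 0, -0.065, -1.4], [0, 0.025, 0, -0.1, -1.4], [0, 0.025, 0, -0.135, -1.4], [0, 0.025, 0, -0.155, -1.4]]}}

```text
time: 3.25
eef_pos: [0.4521, -0.1255, 0.0886]
ee_rot: [0.024, -3.137, -0.004]
wrist_force: [-1.4, 0.2, -0.9]
opening: 0.0848
grasp_force: 0.0
```

Request:
{"op": "apply_moves", "data": {"plan": [[0, 0, 0, -0.01, 0], [0, 0, 0, -0.017, 0], [0.5, 0, 0, -0.017, 0], [0.8, 0, 0, -0.017, 0], [1, 0, 0, -0.017, 0]], "force": 70}}

```text
time: 3.67
eef_pos: [0.4544, -0.1288, 0.0781]
ee_rot: [-0.019, 3.138, -0.002]
wrist_force: [-0.3, 0.2, 0.4]
opening: 0.0514
grasp_force: 0.0
```

Request:
{"op": "apply_moves", "data": {"plan": [[1, 0, 0, 0, 0], [1, 0, 0, 0, 0], [1, 0, 0, 0, 0], [1, 0, 0, 0, 0], [1, 0, 0, 0, 0]]}}

```text
time: 4.08
eef_pos: [0.4532, -0.1288, 0.0761]
ee_rot: [-0.018, 3.141, -0.0]
wrist_force: [0.0, -0.1, -0.3]
opening: -0.0002
grasp_force: 0.0
```

```bash
python3 - <<'E'
from h import *
s=observe();print(s)
a=grab_frame("scene");b=grab_frame("wrist")
i=cv2.resize(a["frame"][60:260,200:467],(400,300),interpolation=cv2.INTER_CUBIC);j=cv2.resize(b["frame"],(400,300),interpolation=cv2.INTER_AREA)
cv2.imwrite("pics/m1.png",np.hstack([i,j])[:,:,::-1])
for r in outline_of(b,"lid")[:2]: print(r["conf"],r["box"])
E
```

```text
{'time': 4.0833, 'joints': array([-3.49195668e-01, -2.52016454e-01,  1.77102419e+00,  1.57584656e-05,
        1.62228358e+00, -1.93115115e+00]), 'qvel': array([ 0.00136823,  0.00316041,  0.0027242 , -0.00058458,  0.0024481 ,
        0.00043904]), 'tau': array([ 1.20043723e-02, -3.06745005e+01, -4.17397213e+01,  8.93427496e-04,
       -1.85977078e-03,  3.81796945e-04]), 'eef_pos': array([ 0.45324085, -0.12884279,  0.07607109]), 'ee_rot': array([-1.75283374e-02,  3.14125571e+00, -1.41232052e-04]), 'wrist_force': array([ 0.03654804, -0.08766892, -0.2861714 ]), 'moment': array([ 0.03596656,  0.01550801, -0.01926352]), 'grasp_force': 0.0, 'opening': -0.00021351486445050918}
0.93 [0.0, 2.0, 131.0, 158.5]
0.88 [190.6, 142.0, 240.5, 247.9]
```

View pics/m1.png

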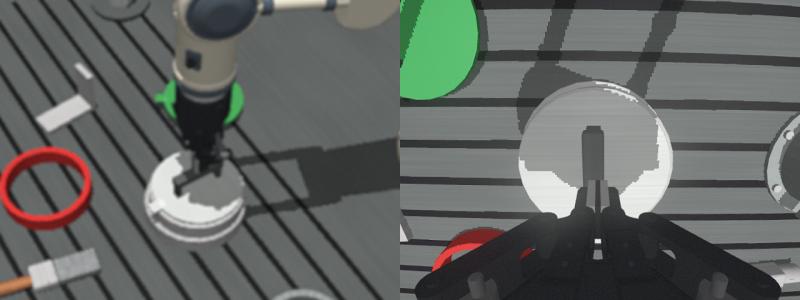

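```bash
python3 - <<'E'
from h import *
b=grab_frame("wrist");t=grab_frame("top");pickle.dump(b,open("w3.pkl","wb"))
s=observe();print(s["eef_pos"],s["opening"])
for p in(b,):
    c,fu,sm=ringfit(p,(.454,-.1305),.066,[(.066,1),(.068,1),(.072,-1)],np.radians(np.arange(100,260,3)));print(c,fu)
P=lambda X:proj(b,X).round(0)
e=s["eef_pos"]
print("tcp",P(e),"grasp",P(e+[0,0,.019]),"bar ends",P([.412,-.1305,.104]),P([.496,-.1305,.104]),"ctr",P([.454,-.1305,.104]))
cv2.imwrite("pics/m2.png",cv2.resize(b["frame"][180:420,180:460],(700,600),interpolation=cv2.INTER_CUBIC)[:,:,::-1])
E
```

```text
[ 0.45315337 -0.12872953  0.07582806] 0.00012762983404902847
[ 0.44674865 -0.13067608] -228.15023803710938
tcp [315. 277.] grasp [315. 293.] bar ends [312. 216.] [311. 376.] ctr [311. 303.]
```

View pics/m2.png

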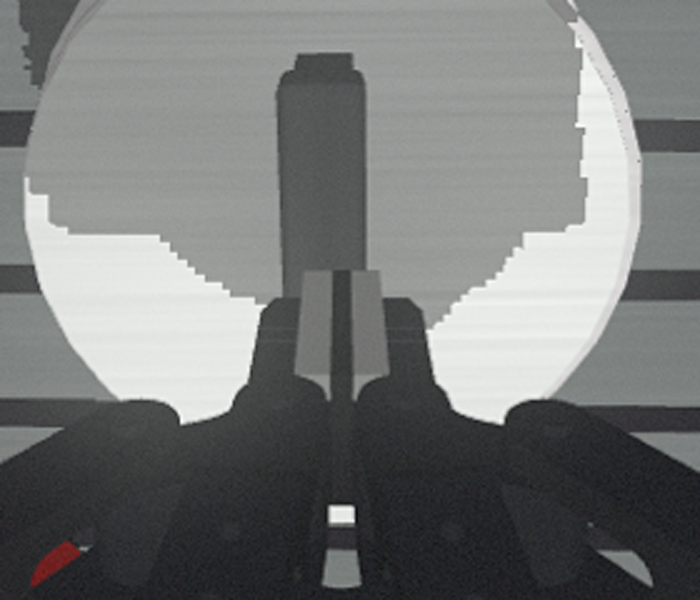

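```bash
python3 - <<'E'
from h import *
b=pickle.load(open("w3.pkl","rb"));K=np.array(b["camera_matrix"]);print(K.round(1))
E=np.array(b["extrinsics"]);print(E.round(4))
e=np.array([.4532,-.1288,.0760])
for dx in(-.011,.011):
    print(dx,[(round(z,3),proj(b,e+[dx,0,z])[1].round()) for z in np.arange(0,.06,.01)])
print("bar width px",proj(b,[.43,-.1225,.104])-proj(b,[.43,-.1385,.104]), "at .090",proj(b,[.43,-.1225,.09])-proj(b,[.43,-.1385,.09]))
# height of bar/disc plane fit: free z
g=cv2.cvtColor(b["frame"],cv2.COLOR_RGB2GRAY)
for z in(.03,.04,.05,.06,.066,.075,.085):
    c,f,_=ringfit(b,(.45,-.1305),z,[(.066,1),(.068,1),(.072,-1)],np.radians(np.arange(100,260,3)));print(z,c.round(4),f)
w=pickle.load(open("w2.pkl","rb"))
for z in(.03,.04,.05,.06,.066,.075,.085):
    c,f,_=ringfit(w,(.454,-.1305),z,[(.066,1),(.068,1),(.072,-1)]);print("w2",z,c.round(4),f)
ew=np.array([.4286,-.1274,.2478])
print("open tip near corners predicted",[proj(w,ew+[-.011,y,.013]).round() for y in(-.0425,.0425)],[proj(w,ew+[.011,y,.013]).round() for y in(-.0425,.0425)])
E
```

```text
[[348.9   0.  316.2]
 [  0.  348.9 239.5]
 [  0.    0.    1. ]]
[[-1.150e-02  9.541e-01  2.994e-01  3.759e-01]
 [ 9.999e-01  1.090e-02  3.700e-03 -1.292e-01]
 [ 3.000e-04  2.994e-01 -9.541e-01  2.525e-01]
 [ 0.000e+00  0.000e+00  0.000e+00  1.000e+00]]
-0.011 [(np.float64(0.0), np.float64(259.0)), (np.float64(0.01), np.float64(266.0)), (np.float64(0.02), np.float64(273.0)), (np.float64(0.03), np.float64(282.0)), (np.float64(0.04), np.float64(291.0)), (np.float64(0.05), np.float64(302.0))]
0.011 [(np.float64(0.0), np.float64(296.0)), (np.float64(0.01), np.float64(304.0)), (np.float64(0.02), np.float64(314.0)), (np.float64(0.03), np.float64(324.0)), (np.float64(0.04), np.float64(336.0)), (np.float64(0.05), np.float64(349.0))]
bar width px [35.35207531  0.38213177] at .090 [32.59688783  0.35481263]
0.03 [ 0.4519 -0.1205] -198.74600219726562
0.04 [ 0.4447 -0.1288] -204.046142578125
0.05 [ 0.4442 -0.1312] -216.01846313476562
0.06 [ 0.4466 -0.1305] -226.59490966796875
0.066 [ 0.4467 -0.1307] -228.15023803710938
0.075 [ 0.4517 -0.1304] -204.91494750976562
0.085 [ 0.4463 -0.1352] -195.27236938476562
w2 0.03 [ 0.4699 -0.1366] -235.6756134033203
w2 0.04 [ 0.4677 -0.1306] -237.74447631835938
w2 0.05 [ 0.4626 -0.1292] -242.62416076660156
w2 0.06 [ 0.4574 -0.1313] -249.9679718017578
w2 0.066 [ 0.4544 -0.1306] -256.89154052734375
w2 0.075 [ 0.45   -0.1303] -260.0458068847656
w2 0.085 [ 0.4435 -0.1312] -253.45883178710938
open tip near corners predicted [array([236., 266.]), array([404., 271.])] [array([237., 305.]), array([400., 310.])]
```

The fingers shut above the bar. In the wrist view their tips sit at px (316,289), which puts the real tips about 35 mm farther back than the stated TCP, and the closing met no contact. I'll reopen, go about 28 mm lower in small steps and watch the force.

Request:
{"op": "apply_moves", "data": {"plan": [[0, 0, -0.001, 0, 0], [0, 0, -0.002, 0, 0], [0, 0, -0.002, 0, 0], [0, 0, -0.002, 0, 0], [0, 0, -0.002, 0, 0]]}}

```text
time: 4.75
eef_pos: [0.4532, -0.1308, 0.0759]
ee_rot: [0.018, -3.142, 0.0]
wrist_force: [-0.3, 0.2, 0.1]
opening: 0.0602
grasp_force: 0.0
```

Request:
{"op": "apply_moves", "data": {"plan": [[0, 0, 0, 0, 0], [0, 0, 0, -0.004, 0], [0, 0, 0, -0.008, 0], [0, 0, 0, -0.012, 0], [0, 0, 0, -0.012, 0]]}}

```text
time: 5.17
eef_pos: [0.4525, -0.1304, 0.0624]
ee_rot: [0.018, -3.14, -0.001]
wrist_force: [0.1, 1.3, 0.9]
opening: 0.0851
grasp_force: 0.0
```

```bash
python3 - <<'E'
from h import *
s=observe();print(s["time"],s["eef_pos"],s["wrist_force"],s["opening"])
b=grab_frame("wrist");g=b["frame"];pickle.dump(b,open("w4.pkl","wb"))
cv2.imwrite("pics/m3.png",cv2.resize(g[150:430,130:510],(780,575),interpolation=cv2.INTER_CUBIC)[:,:,::-1])
e=s["eef_pos"]
for o in(.013,.03,.04,.05): print(o,[proj(b,e+[dx,y,o]).round() for dx in(-.011,.011) for y in(-.0428,.0428)])
E
```

```text
5.1667 [ 0.45250653 -0.13044982  0.06240615] [0.13856673 1.3444042  0.86144093] 0.085147902671817
0.013 [array([231., 267.]), array([400., 268.]), array([233., 306.]), array([396., 307.])]
0.03 [array([222., 280.]), array([409., 282.]), array([226., 323.]), array([404., 324.])]
0.04 [array([216., 290.]), array([414., 292.]), array([220., 334.]), array([409., 336.])]
0.05 [array([210., 301.]), array([421., 303.]), array([214., 347.]), array([415., 349.])]
```

View pics/m3.png

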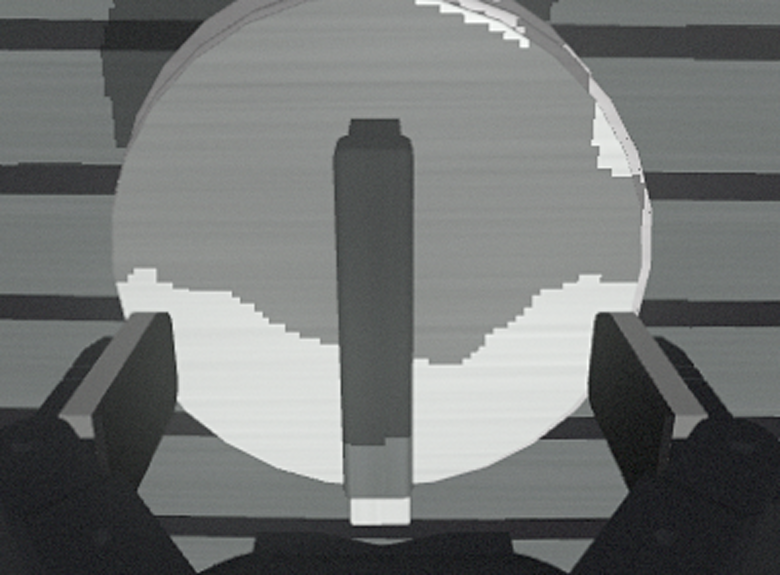

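Request:
{"op": "apply_moves", "data": {"plan": [[0, 0, -0.0015, -0.006, 0], [0, 0, -0.0015, -0.012, 0], [0, 0, -0.0015, -0.017, 0], [0, 0, -0.0015, -0.022, 0], [0, 0, -0.0015, -0.022, 0]]}}

```text
time: 5.63
eef_pos: [0.4524, -0.1319, 0.0402]
ee_rot: [0.018, -3.139, -0.001]
wrist_force: [-0.9, -0.2, 0.4]
opening: 0.0851
grasp_force: 0.0
```

Request:
{"op": "apply_moves", "data": {"plan": [[1, 0, 0, 0, 0], [1, 0, 0, 0, 0], [1, 0, 0, 0, 0], [1, 0, 0, 0, 0], [1, 0, 0, 0, 0]], "force": 70}}

```text
time: 6.05
eef_pos: [0.4534, -0.1323, 0.0422]
ee_rot: [-0.018, 3.141, -0.0]
wrist_force: [0.5, -0.3, -0.9]
opening: 0.0257
grasp_force: 0.0
```

Request:
{"op": "apply_moves", "data": {"plan": [[1, 0, 0, 0, 0], [1, 0, 0, 0, 0], [1, 0, 0, 0, 0]]}}

```text
time: 6.3
eef_pos: [0.4534, -0.1322, 0.0423]
ee_rot: [-0.018, 3.141, -0.0]
wrist_force: [-0.2, 1.0, 1.3]
opening: 0.0148
grasp_force: 69.0
```

Request:
{"op": "apply_moves", "data": {"plan": [[1, 0, 0, 0.005, 0], [1, 0, 0, 0.012, 0], [1, 0, 0, 0.025, 0], [1, 0, 0, 0.045, 0], [1, 0, 0, 0.065, 0]]}}

```text
time: 6.72
eef_pos: [0.4526, -0.1321, 0.1076]
ee_rot: [0.018, -3.14, -0.001]
wrist_force: [0.6, -1.0, -3.8]
opening: 0.0146
grasp_force: 68.3
```

Request:
{"op": "apply_moves", "data": {"plan": [[1, 0, 0, 0.02, 0], [1, 0, 0, 0.03, 0], [1, 0, 0, 0.03, 0], [1, 0, 0, 0.03, 0]]}}

```text
time: 7.05
eef_pos: [0.4534, -0.1323, 0.1372]
ee_rot: [-0.018, 3.141, -0.001]
wrist_force: [-1.5, -0.4, -4.4]
opening: 0.0148
grasp_force: 68.5
```

```bash
python3 - <<'E'
from h import *
s=observe();print(s["time"],s["eef_pos"],s["ee_rot"],s["wrist_force"],s["moment"],s["opening"],s["grasp_force"])
b=grab_frame("wrist");save(b,"w5.png")
z0=s["eef_pos"][2]-.0423+.066
for z in(z0-.003,z0,z0+.003):
    for nm,ph in(("near",np.arange(100,260,3)),("wide",np.arange(60,300,3))):
        c,f,_=ringfit(b,s["eef_pos"][:2],z,[(.066,1),(.068,1),(.072,-1)],np.radians(ph));print(round(z,3),nm,c.round(4),(c-s["eef_pos"][:2]).round(4),f)
t=grab_frame("top")
c,f,sm=ringfit(t,s["eef_pos"][:2],z0,[(.066,1),(.068,1),(.072,-1)],np.radians(np.arange(-80,80,3)));print("top",c,f)
for r in outline_of(t,"ring_top"): 
    print(r["conf"],r["box"])
E
```

```text
7.05 [ 0.45341457 -0.13232576  0.13717144] [-1.78378243e-02  3.14070296e+00 -5.91807172e-04] [-1.46050792 -0.36349059 -4.44312861] [0.01169328 0.00563614 0.04967782] 0.014774326219483226 68.47251534461975
0.158 near [ 0.4515 -0.1321] [-0.0019  0.0002] -242.48300170898438
0.158 wide [ 0.4517 -0.1319] [-0.0017  0.0005] -243.42611694335938
0.161 near [ 0.4515 -0.1317] [-0.0019  0.0006] -241.3609619140625
0.161 wide [ 0.4516 -0.1315] [-0.0018  0.0008] -251.2604522705078
0.164 near [ 0.4516 -0.132 ] [-0.0018  0.0003] -237.91851806640625
0.164 wide [ 0.4515 -0.132 ] [-0.0019  0.0003] -242.6577911376953
top [ 0.44806331 -0.11754227] -240.12399291992188
0.84 [382.9, 184.5, 61.6, 60.3]
0.65 [324.6, 271.1, 37.6, 49.3]
```

View pics/w5.png

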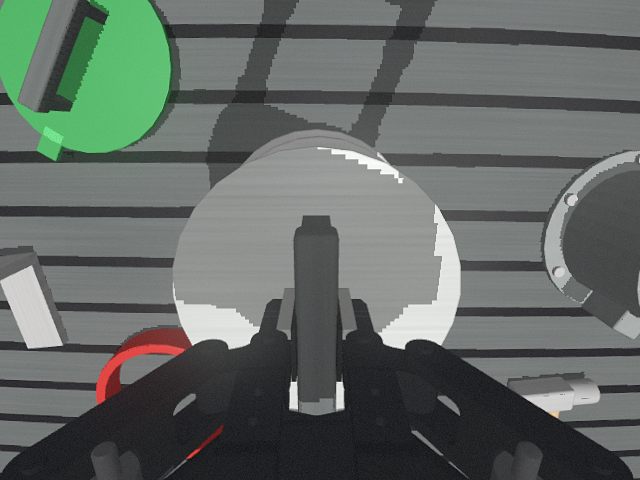

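Request:
{"op": "apply_moves", "data": {"plan": [[1, 0.001, 0.025, 0, 2], [1, 0.003, 0.06, 0, 5], [1, 0.005, 0.095, 0, 8], [1, 0.007, 0.13, 0, 11], [1, 0.008, 0.165, 0, 14.5]]}}

```text
time: 7.62
eef_pos: [0.4604, 0.0342, 0.1354]
ee_rot: [0.417, -3.112, -0.0]
wrist_force: [1.0, 0.6, -4.4]
opening: 0.0152
grasp_force: 68.8
```

Request:
{"op": "apply_moves", "data": {"plan": [[1, 0.001, 0.035, 0, 0], [1, 0.003, 0.07, 0, 0], [1, 0.004, 0.105, 0, 0], [1, 0.005, 0.128, 0, 0], [1, 0.005, 0.128, 0, 0]]}}

```text
time: 8.03
eef_pos: [0.465, 0.1649, 0.1351]
ee_rot: [0.422, -3.11, -0.003]
wrist_force: [-1.0, -0.7, -4.9]
opening: 0.0146
grasp_force: 69.1
```

Request:
{"op": "apply_moves", "data": {"plan": [[1, 0, 0, -0.015, 0], [1, 0, 0, -0.025, 0], [1, 0, 0, -0.025, 0], [1, 0, 0, -0.025, 0]]}}

```text
time: 8.37
eef_pos: [0.4652, 0.16, 0.1102]
ee_rot: [0.413, -3.111, 0.001]
wrist_force: [1.0, 0.4, -3.3]
opening: 0.0149
grasp_force: 69.0
```

```bash
python3 - <<'E'
from h import *
s=observe();e=s["eef_pos"];print(s["time"],e,s["ee_rot"],s["wrist_force"],s["moment"],s["opening"],s["grasp_force"])
a=np.degrees(np.arctan2(s["ee_rot"][1],s["ee_rot"][0]));print("lid yaw",(2*a-180+90)%180-90)
b=grab_frame("wrist");save(b,"w6.png")
z0=e[2]-.0423+.066
for z in(z0-.003,z0,z0+.003):
    c,f,_=ringfit(b,e[:2],z,[(.066,1),(.068,1),(.072,-1)],np.radians(np.arange(90,280,3)));print(round(z,3),c.round(4),(c-[.4648,.1602]).round(4),f)
t=grab_frame("top");s=observe();print(s["eef_pos"])
c,f,_=ringfit(t,e[:2],z0,[(.066,1),(.068,1),(.072,-1)],np.radians(np.arange(-80,80,3)));print("top",c,f)
cv2.imwrite("pics/m4.png",np.hstack([cv2.resize(t["frame"][220:340,150:310],(400,300),interpolation=cv2.INTER_CUBIC),cv2.resize(b["frame"],(400,300))])[:,:,::-1])
E
```

```text
8.3667 [0.46524051 0.15998076 0.11018015] [ 4.12503723e-01 -3.11089334e+00  8.77901072e-04] [ 0.98409225  0.38827173 -3.25661563] [-0.01062961  0.02330333  0.04337989] 0.014882603606025554 69.03931260108948
lid yaw 15.106686319804908
0.131 [0.4637 0.1611] [-0.0011  0.0009] -218.0023193359375
0.134 [0.4658 0.1612] [0.001 0.001] -220.1881103515625
0.137 [0.4647 0.16  ] [-0.0001 -0.0002] -218.06942749023438
[0.46626725 0.1602367  0.11203953]
top [0.4685229  0.16352172] -229.8191375732422
```

Request:
{"op": "apply_moves", "data": {"plan": [[1, 0.001, 0.0005, -0.006, 0], [1, 0.001, 0.0005, -0.012, 0], [1, 0.001, 0.0005, -0.017, 0], [1, 0.001, 0.0005, -0.021, 0], [1, 0.001, 0.0005, -0.021, 0]]}}

```text
time: 8.88
eef_pos: [0.4665, 0.161, 0.0893]
ee_rot: [0.414, -3.112, 0.001]
wrist_force: [-0.8, -0.2, -4.7]
opening: 0.0148
grasp_force: 69.2
```

Request:
{"op": "apply_moves", "data": {"plan": [[1, 0, 0, -0.002, 0], [1, 0, 0, -0.004, 0], [1, 0, 0, -0.005, 0], [1, 0, 0, -0.006, 0], [1, 0, 0, -0.006, 0]]}}

```text
time: 9.3
eef_pos: [0.4671, 0.1613, 0.0847]
ee_rot: [0.414, -3.114, 0.0]
wrist_force: [0.3, 0.0, -3.5]
opening: 0.0149
grasp_force: 69.2
```

Request:
{"op": "apply_moves", "data": {"plan": [[1, 0, 0, -0.001, 0], [1, 0, 0, -0.002, 0], [1, 0, 0, -0.003, 0], [1, 0, 0, -0.003, 0]]}}

```text
time: 9.63
eef_pos: [0.467, 0.1612, 0.0817]
ee_rot: [0.414, -3.114, 0.0]
wrist_force: [-0.3, 0.1, -4.0]
opening: 0.0147
grasp_force: 69.3
```

Request:
{"op": "apply_moves", "data": {"plan": [[1, 0, 0, -0.001, 0], [1, 0, 0, -0.001, 0], [1, 0, 0, -0.001, 0]]}}

```text
time: 9.88
eef_pos: [0.467, 0.1612, 0.0813]
ee_rot: [0.414, -3.114, 0.0]
wrist_force: [-4.5, -0.4, -0.2]
opening: 0.0148
grasp_force: 69.8
```

Request:
{"op": "apply_moves", "data": {"plan": [[1, 0, 0, -0.001, 0], [1, 0, 0, -0.001, 0], [1, 0, 0, -0.001, 0]]}}

```text
time: 10.13
eef_pos: [0.4669, 0.1612, 0.0811]
ee_rot: [-0.414, 3.114, -0.0]
wrist_force: [-7.3, -2.0, 5.1]
opening: 0.0147
grasp_force: 70.4
```

```bash
python3 - <<'E'
from h import *
s=observe();e=s["eef_pos"];print(s["time"],e,s["wrist_force"],s["moment"],s["ee_rot"])
E
```

```text
10.1333 [0.46691684 0.16117894 0.08106756] [-7.27709987 -1.95007788  5.07366756] [-0.26623086  0.91289982 -0.03366771] [-4.14210890e-01  3.11414158e+00 -1.62736112e-04]
```

Request:
{"op": "apply_moves", "data": {"plan": [[1, -0.001, 0, 0, -3], [1, -0.001, 0, 0, -6], [1, -0.001, -0.0005, 0, -9], [1, -0.001, -0.0005, 0, -12], [1, -0.001, -0.0005, 0, -15]]}}

```text
time: 10.55
eef_pos: [0.4661, 0.1623, 0.081]
ee_rot: [-0.003, 3.141, 0.005]
wrist_force: [-6.2, 3.3, 2.9]
opening: 0.0148
grasp_force: 70.2
```

Request:
{"op": "apply_moves", "data": {"plan": [[1, 0, 0, 0, -3], [1, 0, 0, 0, -6], [1, 0, -0.0005, 0, -9], [1, 0, -0.0005, 0, -12], [1, 0, -0.0005, 0, -15]]}}

```text
time: 10.97
eef_pos: [0.4666, 0.1618, 0.081]
ee_rot: [0.407, 3.114, 0.005]
wrist_force: [-2.5, 3.3, 1.6]
opening: 0.0148
grasp_force: 70.0
```

```bash
python3 - <<'E'
from h import *
s=observe();e=s["eef_pos"];print(s["time"],e,s["wrist_force"],s["moment"],s["ee_rot"])
a=np.degrees(np.arctan2(s["ee_rot"][1],s["ee_rot"][0]));print("tool/lid yaw",(2*a-180+90)%180-90)
E
```

```text
10.9667 [0.46658076 0.16182357 0.08098896] [-2.46699858  3.27715548  1.64928302] [0.54454899 0.22569329 0.27136658] [0.40725087 3.11360998 0.00504477]
tool/lid yaw -14.903627728968956
```

Request:
{"op": "apply_moves", "data": {"plan": [[1, 0, 0, -0.001, -2], [1, 0, 0, -0.001, -4], [1, 0, 0, -0.001, -6], [1, 0, 0, -0.001, -8], [1, 0, 0, -0.001, -8]]}}

```text
time: 11.38
eef_pos: [0.4662, 0.1623, 0.0808]
ee_rot: [0.621, 3.079, 0.006]
wrist_force: [-6.0, 5.1, 4.8]
opening: 0.0149
grasp_force: 70.6
```

Request:
{"op": "apply_moves", "data": {"plan": [[1, 0, 0, -0.001, -1], [1, 0, 0, -0.001, -2], [1, 0, 0, -0.001, -3], [1, 0, 0, -0.001, -4], [1, 0, 0, -0.001, -4]]}}

```text
time: 11.8
eef_pos: [0.4661, 0.1624, 0.0805]
ee_rot: [0.726, 3.056, 0.007]
wrist_force: [-8.3, 4.3, 8.9]
opening: 0.015
grasp_force: 71.1
```

Request:
{"op": "apply_moves", "data": {"plan": [[1, 0, 0, 0, -0.7], [1, 0, 0, 0, -1.4], [1, 0, 0, 0, -2.1], [1, 0, 0, 0, -2.1]]}}

```text
time: 12.13
eef_pos: [0.4665, 0.1603, 0.0777]
ee_rot: [0.786, 3.041, 0.0]
wrist_force: [-0.2, -0.6, -4.0]
opening: 0.0147
grasp_force: 69.3
```

```bash
python3 - <<'E'
from h import *
s=observe();e=s["eef_pos"];print(s["time"],e,s["wrist_force"],s["moment"],s["ee_rot"])
a=np.degrees(np.arctan2(s["ee_rot"][1],s["ee_rot"][0]));print("tool/lid yaw",(2*a-180+90)%180-90)
E
```

```text
12.1333 [0.4664601  0.16033265 0.07769119] [-0.15093296 -0.59893441 -4.03092332] [ 0.02477179  0.0268158  -0.01455455] [7.85764574e-01 3.04093954e+00 1.91423646e-04]
tool/lid yaw -28.97612675185175
```

Force fell back to the lid's weight and z dropped, so the key is in the notch. Now I'll seat the lid.

Request:
{"op": "apply_moves", "data": {"plan": [[1, 0, 0, -0.0015, 0], [1, 0, 0, -0.003, 0], [1, 0, 0, -0.0045, 0], [1, 0, 0, -0.006, 0], [1, 0, 0, -0.006, 0]]}}

```text
time: 12.55
eef_pos: [0.4661, 0.1601, 0.0723]
ee_rot: [-0.785, -3.042, 0.0]
wrist_force: [-3.4, -1.5, 0.4]
opening: 0.0149
grasp_force: 69.8
```

Request:
{"op": "apply_moves", "data": {"plan": [[1, 0, 0, -0.001, 0], [1, 0, 0, -0.002, 0], [1, 0, 0, -0.002, 0]]}}

```text
time: 12.8
eef_pos: [0.4662, 0.1601, 0.0723]
ee_rot: [0.785, 3.041, 0.0]
wrist_force: [-8.9, -3.3, 10.3]
opening: 0.0151
grasp_force: 71.2
```

```bash
python3 - <<'E'
from h import *
s=observe();e=s["eef_pos"];print(s["time"],e,s["wrist_force"],s["moment"],s["ee_rot"])
E
```

```text
12.8 [0.4661794  0.16008193 0.07229113] [-8.87973725 -3.34640051 10.30900721] [-0.49585069  1.19664186 -0.00976198] [7.85098893e-01 3.04086197e+00 2.71701064e-04]
```

Request:
{"op": "apply_moves", "data": {"plan": [[1, 0, 0, 0.002, 0], [1, 0, 0, 0.002, 0], [0.5, 0, 0, 0.002, 0], [0, 0, 0, 0.002, 0], [0, 0, 0, 0.002, 0]]}}

```text
time: 13.22
eef_pos: [0.4664, 0.1603, 0.0719]
ee_rot: [0.785, 3.042, 0.0]
wrist_force: [-0.2, -0.4, -0.3]
opening: 0.0506
grasp_force: 0.0
```

Request:
{"op": "apply_moves", "data": {"plan": [[0, 0, 0, 0, 0], [0, 0, 0, 0, 0], [0, 0, 0, 0, 0], [0, 0, 0, 0, 0], [0, 0, 0, 0.005, 0]]}}

```text
time: 13.63
eef_pos: [0.4656, 0.1601, 0.0759]
ee_rot: [-0.785, -3.04, 0.001]
wrist_force: [0.1, 0.2, -0.9]
opening: 0.0853
grasp_force: 0.0
```

Request:
{"op": "apply_moves", "data": {"plan": [[0, 0, 0, 0.02, 0], [0, 0, 0, 0.05, 0], [0, 0, 0, 0.085, 0], [0, -0.015, 0, 0.12, 0], [0, -0.03, 0, 0.15, 0]]}}

```text
time: 14.05
eef_pos: [0.436, 0.1602, 0.2294]
ee_rot: [0.786, 3.041, 0.001]
wrist_force: [-0.0, 0.5, -0.1]
opening: 0.0854
grasp_force: 0.0
```

Request:
{"op": "apply_moves", "data": {"plan": [[0, -0.01, 0, 0.02, 0], [0, -0.01, 0, 0.02, 0], [0, -0.01, 0, 0.02, 0]]}}

```text
time: 14.3
eef_pos: [0.4266, 0.1605, 0.249]
ee_rot: [0.784, 3.038, 0.004]
wrist_force: [-0.4, 0.1, -0.7]
opening: 0.085
grasp_force: 0.0
```

```bash
python3 - <<'E'
from h import *
s=observe();e=s["eef_pos"];print(s["time"],e,s["wrist_force"],s["opening"])
b=grab_frame("wrist");a=grab_frame("scene")
for z in(.09,.096,.102,.108):
    c,f,sm=ringfit(b,(.4648,.1602),z,[(.066,1),(.068,1),(.072,-1)]);print(z,c.round(4),f)
cv2.imwrite("pics/fin.png",np.hstack([cv2.resize(b["frame"][120:420,120:520],(400,300)),cv2.resize(a["frame"][140:350,180:460],(400,300),interpolation=cv2.INTER_CUBIC)])[:,:,::-1])
E
```

```text
14.3 [0.4266383  0.16050835 0.24902552] [-0.44090355  0.09975405 -0.71896185] 0.08504967276060084
0.09 [0.4682 0.1605] -278.36932373046875
0.096 [0.4658 0.1611] -285.7542419433594
0.102 [0.4636 0.1614] -262.7732849121094
0.108 [0.4584 0.1634] -224.02713012695312
```

View pics/fin.png

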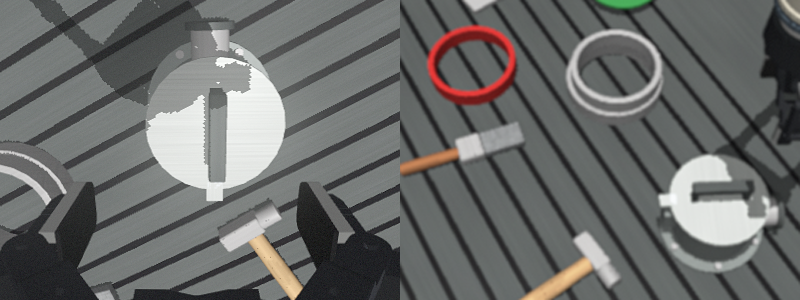

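The lid lies flat on the pot. Its best-fit top height is 96 mm, which is flush, and its tab at (214,190) lies opposite the stub. The rings, hammer, brush and look-alikes I can see look undisturbed, and the gripper is clear, so I'm handing in.

```bash
python3 -c "from cell import hand_in; print(hand_in())"
```

```text
the job is handed in; nothing more can be done
None
```

I set the lid on the pot's rim about 42–44° round from the notch and turned it until the key dropped in, then seated it flush, let go and handed the job in at about 14 s of the 48 s; the verdict was not shown.

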